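# Wind the drying timer and start it

## Robot

A 6-joint arm with a two-finger parallel gripper is mounted at the origin on a cart in front of the work surface, level with it; the furniture and walls round the work are solid. World frame = base frame: x ahead of the robot, y to its left, z up, the work surface at z = 0. Lengths are in mm, angles in rad, forces in N, time in s.
With the tool pointing down it reaches from about 300 to 775 mm from the base axis. Payload 14.6 kg.
Tool frame: the origin (TCP) lies at the very end of the fingers, on their centre line; the grasp point (between the pads) lies 19 mm behind it; z points along the fingers, y is the line along which they close (so a half turn about z gives the same grasp; the last joint's range is limited). The gripper opens to 94 mm and grips with 3 to 60 N. Pads are 16 mm wide; open, the fingers measure 119 mm over their backs; the gripper's body (75 mm by 177 mm) begins 78 mm behind the grasp point.
Start: joints at [1.201, 0.3, 1.521, -0, 1.321, -0.067], TCP at [164.004, 524.968, 205.446] pointing down, gripper open.
Joint ranges: [-3.03, 3.03], [-0.79, 2.21], [0.23, 2.52], [-1.04, 4.18], [0, 3.07], [-2.55, 2.55]. Speed limits (rad/s): [2.22, 2.22, 2.57, 3.14, 3.14, 3.14].

## Interface

Orientations are given as [roll, pitch, yaw] about the fixed x, y, z axes, in that order (R = Rz(yaw) Ry(pitch) Rx(roll)).
In Python, from cell import manip, camera, get_calibration gives the robot as it stands. The module is installed in compiled form; this text tells all that it offers.
- The arm moves only by the tool jog_arm, never from a script. Its argument "plan" is one flat list of numbers, 6 for each row, row after row: the shift along the world's x, y, z in m, then the turn, a rotation vector about the world's x, y, z in degrees. A call has 1 to 20 rows; each row is the pose to reach, as a shift and turn from the pose commanded when the call began; what a row does not reach only later rows make up. A row lasts 1/10 s, in which the tool goes at most 50 mm and 8.59 degrees, less where a joint would pass 70% of its speed; a pose out of reach is approached as far as the arm can. A call with a gripper value outside its range is refused whole. "claw" is the finger opening in m, from 0 to 0.094, set as the call begins (left out, the last holds). The fingers move at their own pace and stop on an object; "force" is the grip in N (left out, the last holds). Time passes only in rows, so rows that repeat a pose let the fingers close. It gives the time, the measured TCP pose, the force, the opening and the grip force at its end, in the units of the state.
- manip.read_state(): the state, without advancing time (a new reading comes with each control period).
- camera(name): name is "scene" or "top"; returns (picture, depth): 400x640x3 uint8, red, green, blue; 400x640 float32, mm along the optical axis (not along the pixel's ray), 0 where there is no reading.
- get_calibration(name): a dict with "fx", "fy", "cx", "cy" (pixels), "k1" (the pictures are not rectified: a ray, as slopes to the right and down, at radius r is drawn at 1 + k1 r^2 times it, then the intrinsics apply), "origin" and "attitude" of the camera in the world. Camera axes: x right, y down, z forward; pixel columns grow to the right and rows downward; lengths in mm; the calibration is good to about 2 mm. A picture is of the moment at which its call begins. get_calibration takes no time and is no camera call.
- manip.sign_off(): hands the job in; it is judged then, once.
The state is a dict: "clock": time; "joints": joint angles; "qd": joint speeds; "effort": joint torques, N m; "eef_pos": TCP position; "eef_rot": TCP orientation; "wrist_force": force on the tool from outside, world axes, zero at the start; "moment": the same for the moment, N m; "finger_gap": finger opening in mm; "finger_force": force on a finger pad.
Only numpy, scipy, OpenCV 4.12 (cv2) and the standard library are available. Lean on these libraries where they do the work, as an engineer would, in place of code of your own. Each camera call takes 0.05 s, during which the arm holds its last target. There are 200 camera calls.

## Task

Wind the clockwork drying timer fully: turn its brass winged key clockwise, which takes several part turns, until it comes to its stop. Then throw the start lever at the other end of the deck all the way over, away from the robot, without turning the round black time dial between them and without disturbing the two small pots in front of the timer or the tile and ring cutter behind it.

Things in the scene. Friction and masses are not known exactly. Their poses are not given: they have to be found in the camera images.
- timer: Low grey bench timer, 124 x 244 x 50 mm (x, y, z), fixed to the table, flat aluminium deck at 50 mm height. Origin: centre of its underside; z up, y along its long side, x away from the robot at yaw 0 (it stands turned up to 0.35 rad). On the deck, in its frame: winged key at (0, 75) mm, start lever at (0, -85), black dial at (18, -12), flat wind gauge 36 mm wide at (-36, -12)
- key_grip (a point): Middle of the brass key's wing, 84 mm above the table, on the key's upright axis. The wing is an upright plate 46 mm wide along this frame's x, 8 mm thick along its y, 22 mm high (73 to 95 mm above the table), on a thin stem; 23 mm free between wing and deck, nothing else stands on the deck within 60 mm of the axis. The frame turns with the key (z up)
- key (a joint): Key angle, rad; grows as the key is turned clockwise seen from above. 0 is run down, 4.6 fully wound against a rigid stop; it starts at 0 to 0.9. Turning it takes 0.08 N m plus 0.011 N m per rad of mainspring; it stays where it is let go. The gauge's pointer turns clockwise by half this angle, to a thick mark at fully wound
- lever (a joint): Start lever angle, rad: 0 is off, leaning 0.5 rad from upright to the timer's -x; 1.0 is on, leaning 0.5 rad to its +x. Hinge along the timer's y, 72 mm above the table at (0, -85) mm in the timer's frame. Turning it takes 0.06 N m (about 1.5 N at the ball); it stays where it is left
- lever_tip (a point): Centre of the black ball, 26 mm in diameter, at the end of the start lever, 50 mm from the lever's hinge, 116 mm above the table at either end of its swing (122 mm midway). A steel stem 10 mm thick joins it to a dark base block 70 x 50 mm whose top is 75 mm above the table (a 26 mm thick hinge barrel in its middle rises to 85 mm)
- dial_mark (a point): White mark near the rim of the round black time dial (42 mm wide, 10 mm high), 17 mm from its axis, 60 mm above the table. The dial turns easily and must not be turned
- pot_a: Glaze pot, 49 mm wide, 51 mm high, standing in front of the timer at its key end. Origin: centre of its underside
- pot_b: Glaze pot, 49 mm wide, 51 mm high, standing in front of the timer at its lever end. Origin: centre of its underside
- tile: Test tile, 30 x 45 x 9 mm, lying behind the timer. Origin: centre of its underside
- cutter: Ring cutter of sheet metal, 40 mm wide, 22 mm high, lying behind the timer. Origin: centre of its underside

How it is judged:
By the outcome, as a careful person would: the job done as asked, in the order asked, and still so for the second after the job is handed in, with the robot touching nothing.
It also fails if it takes over 61 s, if anything falls off the work surface, if the arm or the gripper's body presses on something with over 40 N, if the wrist force passes 120 N, or if a joint passes its speed limit or range.

## Working session

There is one attempt and no reset: what is moved stays moved. The work goes in short steps, Python scripts to look and compute and a tool call to move; the robot and the scene stay as the last step left them, time stands still between calls to the robot, and variables do not carry over. Pictures are saved under pics/ and viewed, at most 10 in all, crops included, and the job is handed in when it is done.

Besides the shell and the picture viewer there is one more tool, called after ">>>" by a JSON object that holds its "method" and its "body". jog_arm: Moves the arm, as the interface text tells. Its arguments: {"type":"object","properties":{"plan":{"type":"array"},"claw":{"type":"number"},"force":{"type":"number"}},"required":["plan"]}

```bash
mkdir -p pics; cat > h.py <<'E'
import numpy as np, cv2
from cell import manip, camera, get_calibration
def ray(c,u,v):
    k=np.array([[c['fx'],0,c['cx']],[0,c['fy'],c['cy']],[0,0,1.]])
    x,y=(u-c['cx'])/c['fx'],(v-c['cy'])/c['fy']
    a,b=x,y
    for _ in range(20):
        s=1+c['k1']*(a*a+b*b); a,b=x/s,y/s
    return np.array([a,b,1.])
def att(c):
    A=np.array(c['attitude'],float)
    if A.shape==(3,3): return A
    from scipy.spatial.transform import Rotation as R
    return R.from_euler('xyz',A).as_matrix()
def onplane(c,u,v,z):
    d=att(c)@ray(c,u,v); o=np.array(c['origin'])
    return o+d*(z-o[2])/d[2]
E
python3 - <<'E'
from h import *
for n in('scene','top'):
    p,d=camera(n); cv2.imwrite(f'pics/{n}0.png',p[...,::-1]); np.savez(f'{n}0.npz',p=p,d=d); print(n,get_calibration(n))
print(manip.read_state())
E
```

```text
scene {'fx': 412.57497497147745, 'fy': 412.57497497147745, 'cx': 325.794439527801, 'cy': 203.42451190102724, 'k1': 0.03494159036036688, 'origin': array([ 165.05404994, -466.44300075,  662.07319892]), 'attitude': array([-2.29160845,  0.01852769, -0.64787133])}
top {'fx': 461.2829251579412, 'fy': 461.2829251579412, 'cx': 317.01702790869683, 'cy': 196.51250400766125, 'k1': -0.13280050281513991, 'origin': array([431.58249156,  49.90610392, 948.8485312 ]), 'attitude': array([-2.99202441e+00,  2.24790900e-03, -1.59504031e+00])}
{'clock': 0.1, 'joints': array([ 1.20142016e+00,  3.00396260e-01,  1.52153026e+00,  1.37675326e-06,
        1.32069649e+00, -6.66358430e-02]), 'qd': array([ 0.00127147, -0.00147403, -0.00272831, -0.0008715 ,  0.00073688,
       -0.00083561]), 'effort': array([ 2.65984942e-03, -5.32643366e+01, -3.53281546e+01,  7.10636401e-02,
        2.34632904e-02, -6.97317114e-05]), 'eef_pos': array([163.9099351 , 524.7571047 , 204.94888032]), 'eef_rot': array([-3.14056468e+00, -6.99382068e-05,  2.83885195e+00]), 'wrist_force': array([-0.02695798,  0.13503746, -0.16514042]), 'moment': array([-0.04881405, -0.00505188, -0.0493015 ]), 'finger_force': 0.0, 'finger_gap': 94.05956615987061}
```

View pics/top0.png

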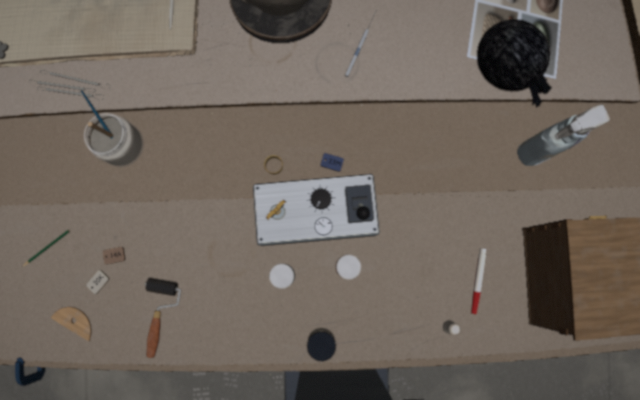

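View pics/scene0.png

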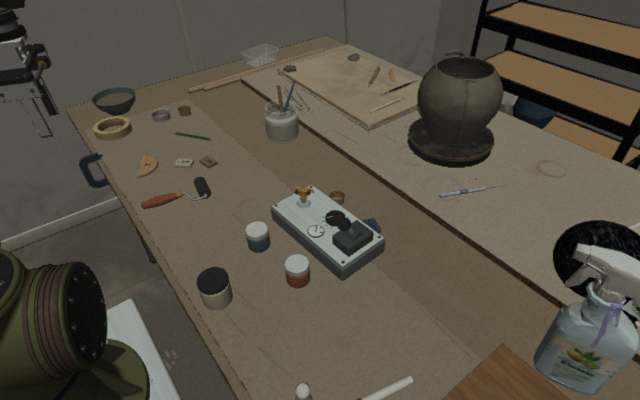

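The top view shows the timer with corners near (255,185), (374,176), (379,235) and (258,244). The brass wing is at about (276,210), the ball at (363,213), the dial at (320,198) and the gauge at (323,227). The pots are at (281,276) and (348,267).

```bash
python3 - <<'E'
from h import *
c=get_calibration('top'); z=np.load('top0.npz'); p=z['p']; d=z['d']
hsv=cv2.cvtColor(p,cv2.COLOR_RGB2HSV)
crop=np.zeros(p.shape[:2],np.uint8); crop[165:255,245:390]=1
def big(m,):
    n,l,s,ce=cv2.connectedComponentsWithStats(m.astype(np.uint8)); i=1+np.argmax(s[1:,4]); return l==i,ce[i],s[i]
deck=(hsv[...,1]<45)&(hsv[...,2]>140)&(crop>0)
m,_,s=big(deck)
pts=np.argwhere(m)[:,::-1].astype(np.float32)
W=np.array([onplane(c,u,v,50)[:2] for u,v in pts],np.float32)
r=cv2.minAreaRect(W); print('deck',r, np.round(cv2.boxPoints(r),1).tolist())
b=(hsv[...,1]>110)&(hsv[...,0]>8)&(hsv[...,0]<32)&(hsv[...,2]>90)&(crop>0); b[:195]=0;b[225:]=0;b[:,300:]=0;b[:,:262]=0
m,ce,s=big(b); print('brass',ce,s)
W=np.array([onplane(c,u,v,92)[:2] for v,u in np.argwhere(m)],np.float32); print(cv2.minAreaRect(W),W.mean(0))
u_,s_,vt=np.linalg.svd(W-W.mean(0)); print('wing dir',vt[0],np.arctan2(vt[0][1],vt[0][0]))
for n,(u,v) in dict(ball=(363,213),pot_a=(281,276),pot_b=(348,267),dial=(320,198),gauge=(323,227),cutter=(274,165),tile=(332,162)).items():
    h=dict(ball=116,pot_a=51,pot_b=51,dial=60,gauge=50,cutter=22,tile=9)[n]; print(n,np.round(onplane(c,u,v,h),1), d[v,u])
a=cv2.resize(p[170:250,245:390],None,fx=5.5,fy=5.5,interpolation=cv2.INTER_CUBIC); cv2.imwrite('pics/crop0.png',a[...,::-1])
E
```

```text
deck ((543.6102294921875, 52.69078063964844), (114.92127227783203, 233.6972198486328), 3.695600748062134) [[478.70001220703125, 165.60000610351562], [493.79998779296875, -67.5999984741211], [608.5, -60.20000076293945], [593.4000244140625, 173.0]]
brass [275.57377049 209.31147541] [268 201  16  17  61]
((538.0392456054688, 126.07435607910156), (6.6981353759765625, 41.022071838378906), 44.14555358886719) [538.38983 126.89415]
wing dir [-0.6990497  0.7150731] 2.3448641
ball [524.7 -34.1 116. ] 824.8082
pot_a [413.7 121.8  51. ] 885.97797
pot_b [427.8  -7.8  51. ] 887.3265
dial [562.5  42.9  60. ] 894.57825
gauge [506.6  38.4  50. ] 898.0491
cutter [639.  135.5  22. ] 977.68884
tile [645.2  15.6   9. ] 968.0811
```

View pics/crop0.png

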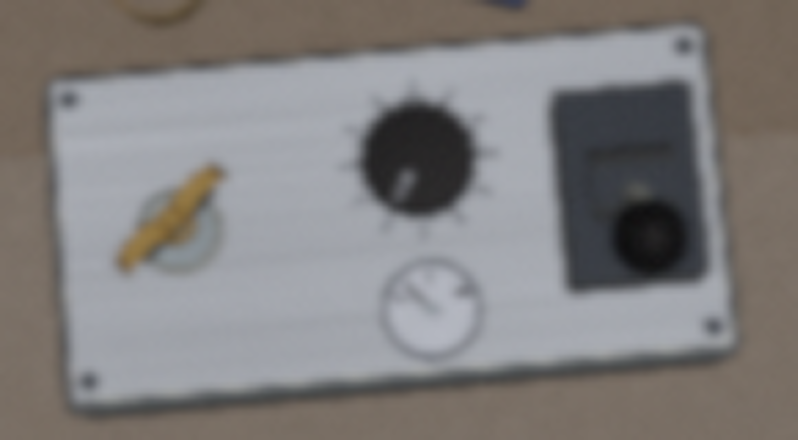

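The crop shows the gauge pointer at (400,285), about 108° short of the thick mark at (468,290), so roughly 3.8 rad of winding remains. The wing lies along about 134° in the world and the key axis is near (538.5,127). The lever is off. I'll go above the key now.

>>> {"method": "jog_arm", "body": {"plan": [0.3745,-0.398,-0.05,0,0,-28.4,0.3745,-0.398,-0.05,0,0,-28.4,0.3745,-0.398,-0.05,0,0,-28.4,0.3745,-0.398,-0.05,0,0,-28.4,0.3745,-0.398,-0.05,0,0,-28.4,0.3745,-0.398,-0.05,0,0,-28.4,0.3745,-0.398,-0.05,0,0,-28.4,0.3745,-0.398,-0.05,0,0,-28.4,0.3745,-0.398,-0.05,0,0,-28.4,0.3745,-0.398,-0.05,0,0,-28.4,0.3745,-0.398,-0.05,0,0,-28.4,0.3745,-0.398,-0.05,0,0,-28.4,0.3745,-0.398,-0.05,0,0,-28.4,0.3745,-0.398,-0.05,0,0,-28.4,0.3745,-0.398,-0.05,0,0,-28.4], "claw": 0.07, "force": 30}}

```text
clock: 1.6
eef_pos: [537.9, 128.0, 155.7]
eef_rot: [3.141, 0.0, 2.345]
wrist_force: [-0.7, 0.5, -0.8]
finger_gap: 70.4
finger_force: 0.0
```

```bash
python3 - <<'E'
from h import *
s=manip.read_state(); print({k:np.round(v,3) for k,v in s.items()})
p,d=camera('scene'); cv2.imwrite('pics/s1.png',cv2.resize(p[120:300,220:420],None,fx=3,fy=3,interpolation=cv2.INTER_CUBIC)[...,::-1])
E
```

```text
{'clock': np.float64(1.6), 'joints': array([ 0.167,  0.351,  1.573,  0.   ,  1.217, -0.607]), 'qd': array([-0.001, -0.001, -0.   ,  0.   , -0.001, -0.004]), 'effort': array([-5.3000e-01, -5.4185e+01, -3.3725e+01,  4.0000e-02,  5.4000e-02,
        1.0000e-02]), 'eef_pos': array([537.938, 128.007, 155.717]), 'eef_rot': array([3.141, 0.   , 2.345]), 'wrist_force': array([-0.697,  0.523, -0.778]), 'moment': array([-0.047, -0.007,  0.003]), 'finger_force': np.float64(0.0), 'finger_gap': np.float64(70.406)}
```

View pics/s1.png

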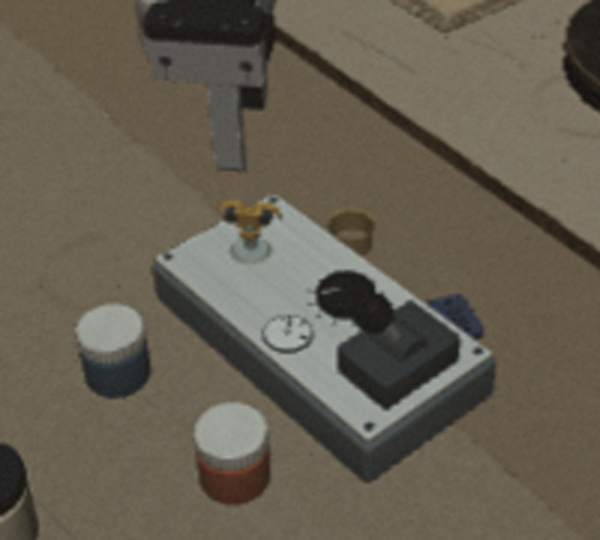

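The gripper hangs over the key, with the wing at crop (250,217), which is px (303,192). The fingers point square to it.

>>> {"method": "jog_arm", "body": {"plan": [0,0,-0.045,0,0,0,0,0,-0.089,0,0,0,0,0,-0.089,0,0,0,0,0,-0.089,0,0,0]}}

```text
clock: 2.05
eef_pos: [538.6, 127.5, 67.6]
eef_rot: [-3.142, -0.0, 2.344]
wrist_force: [-0.1, -0.7, 0.7]
finger_gap: 70.0
finger_force: 0.0
```

>>> {"method": "jog_arm", "body": {"plan": [0,0,0,0,0,0,0,0,0,0,0,0,0,0,0,0,0,0,0,0,0,0,0,0,0,0,0,0,0,0,0,0,0,0,0,0,0,0,0,0,0,0,0,0,0,0,0,0], "claw": 0.0, "force": 30}}

```text
clock: 2.85
eef_pos: [539.5, 127.8, 66.7]
eef_rot: [3.138, 0.001, 2.343]
wrist_force: [18.9, 21.0, -13.3]
finger_gap: 9.8
finger_force: 13.4
```

```bash
python3 - <<'E'
from h import *
c=get_calibration('scene')
print(onplane(c,303.3,192.3,84))
s=manip.read_state(); print({k:np.round(s[k],3) for k in('eef_pos','eef_rot','wrist_force','moment','finger_gap','joints')})
E
```

```text
[537.27780205 124.89470243  84.        ]
{'eef_pos': array([539.456, 127.758,  66.682]), 'eef_rot': array([3.138e+00, 1.000e-03, 2.343e+00]), 'wrist_force': array([ 18.886,  21.05 , -13.345]), 'moment': array([ 3.847, -3.423, -0.102]), 'finger_gap': np.float64(9.791), 'joints': array([ 0.166,  0.461,  1.647,  0.002,  1.031, -0.607])}
```

>>> {"method": "jog_arm", "body": {"plan": [0.001,0.001,0,0,0,0,0.001,0.001,0,0,0,0,0.001,0.001,0,0,0,0]}}

```text
clock: 3.15
eef_pos: [539.8, 128.1, 66.5]
eef_rot: [3.141, 0.0, 2.343]
wrist_force: [3.8, 3.6, -2.1]
finger_gap: 8.4
finger_force: 30.0
```

```bash
python3 - <<'E'
from h import *
s=manip.read_state(); print({k:np.round(s[k],3) for k in('eef_pos','eef_rot','wrist_force','moment','finger_gap','finger_force')})
E
```

```text
{'eef_pos': array([539.776, 128.15 ,  66.525]), 'eef_rot': array([3.141, 0.   , 2.343]), 'wrist_force': array([ 3.822,  3.644, -2.104]), 'moment': array([ 0.539, -0.627, -0.007]), 'finger_gap': np.float64(8.355), 'finger_force': np.float64(29.998)}
```

Gripped squarely and nearly force-free. First part turn: 90° clockwise.

>>> {"method": "jog_arm", "body": {"plan": [0.0002,0.0002,0,0,0,-6,0.0002,0.0002,0,0,0,-12,0.0002,0.0002,0,0,0,-18,0.0002,0.0002,0,0,0,-24,0.0002,0.0002,0,0,0,-30,0.0002,0.0002,0,0,0,-36,0.0002,0.0002,0,0,0,-42,0.0002,0.0002,0,0,0,-48,0.0002,0.0002,0,0,0,-54,0.0002,0.0002,0,0,0,-60,0.0002,0.0002,0,0,0,-66,0.0002,0.0002,0,0,0,-72,0.0002,0.0002,0,0,0,-78,0.0002,0.0002,0,0,0,-84,0.0002,0.0002,0,0,0,-90,0.0002,0.0002,0,0,0,-90]}}

```text
clock: 4.75
eef_pos: [537.6, 128.2, 66.4]
eef_rot: [-3.138, 0.004, 0.769]
wrist_force: [-14.4, 1.5, 10.2]
finger_gap: 8.7
finger_force: 30.0
```

```bash
cat > st.py <<'E'
from h import *
s=manip.read_state(); print({k:np.round(s[k],3).tolist() for k in('clock','eef_pos','eef_rot','wrist_force','moment','finger_gap','finger_force','joints')})
E
python3 st.py
```

```text
{'clock': 4.75, 'eef_pos': [537.644, 128.243, 66.383], 'eef_rot': [-3.138, 0.004, 0.769], 'wrist_force': [-14.409, 1.476, 10.155], 'moment': [0.265, 2.943, 0.069], 'finger_gap': 8.676, 'finger_force': 30.003, 'joints': [0.168, 0.462, 1.645, 0.001, 1.039, 0.969]}
```

>>> {"method": "jog_arm", "body": {"plan": [-0.001,0,0,0,0,-6,-0.001,0,0,0,0,-12,-0.001,0,0,0,0,-18,-0.001,0,0,0,0,-24,-0.001,0,0,0,0,-30,-0.001,0,0,0,0,-36,-0.001,0,0,0,0,-42,-0.001,0,0,0,0,-48,-0.001,0,0,0,0,-54,-0.001,0,0,0,0,-60,-0.001,0,0,0,0,-66,-0.001,0,0,0,0,-72,-0.001,0,0,0,0,-78,-0.001,0,0,0,0,-80,-0.001,0,0,0,0,-80]}}

```text
clock: 6.25
eef_pos: [537.4, 130.1, 66.5]
eef_rot: [-3.141, 0.004, -0.625]
wrist_force: [-7.8, 15.9, 4.5]
finger_gap: 9.1
finger_force: 30.0
```

```bash
python3 st.py; python3 - <<'E'
from h import *
p,d=camera('scene'); cv2.imwrite('pics/s2.png',cv2.resize(p[160:270,260:400],None,fx=5,fy=5,interpolation=cv2.INTER_CUBIC)[...,::-1])
E
```

```text
{'clock': 6.25, 'eef_pos': [537.428, 130.12, 66.478], 'eef_rot': [-3.141, 0.004, -0.625], 'wrist_force': [-7.818, 15.889, 4.457], 'moment': [3.141, 1.649, 0.128], 'finger_gap': 9.135, 'finger_force': 29.995, 'joints': [0.17, 0.461, 1.647, 0.004, 1.036, 2.363]}
```

View pics/s2.png

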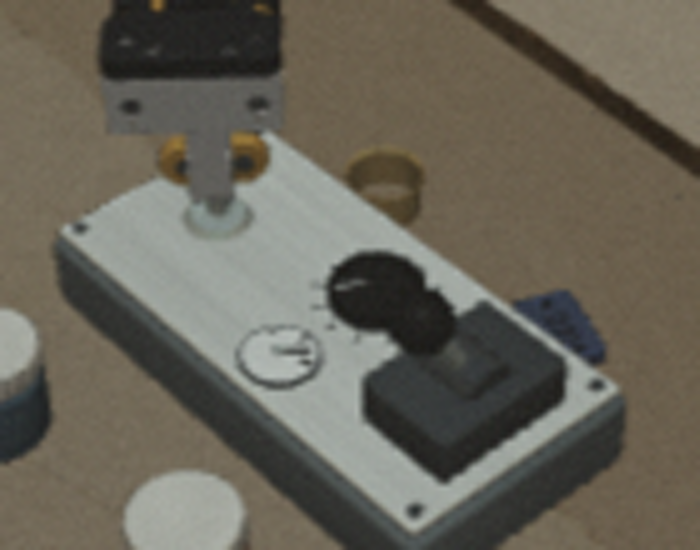

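The pointer (crop 305,350) is now just short of the thick mark, and nothing else has moved. I'll release and swing back a half turn around the wing, with the fingers wide open.

>>> {"method": "jog_arm", "body": {"plan": [0,0,0,0,0,0,0,0,0,0,0,0,0,0,0,0,0,0,0,0,0,0,0,0,0,0,0,0,0,0,0,0,0,0,0,0], "claw": 0.075}}

```text
clock: 6.9
eef_pos: [538.7, 128.0, 66.4]
eef_rot: [3.141, 0.0, -0.624]
wrist_force: [-0.1, -0.5, 0.6]
finger_gap: 52.9
finger_force: 0.0
```

>>> {"method": "jog_arm", "body": {"plan": [0,0,0,0,0,8,0,0,0,0,0,16,0,0,0,0,0,24,0,0,0,0,0,32,0,0,0,0,0,40,0,0,0,0,0,48,0,0,0,0,0,56,0,0,0,0,0,64,0,0,0,0,0,72,0,0,0,0,0,80,0,0,0,0,0,88,0,0,0,0,0,96,0,0,0,0,0,104,0,0,0,0,0,112,0,0,0,0,0,120,0,0,0,0,0,120]}}

```text
clock: 8.5
eef_pos: [538.7, 128.1, 66.4]
eef_rot: [-3.141, 0.0, 1.473]
wrist_force: [-0.6, 0.4, -0.3]
finger_gap: 74.9
finger_force: 0.0
```

>>> {"method": "jog_arm", "body": {"plan": [0,0,0,0,0,8,0,0,0,0,0,16,0,0,0,0,0,24,0,0,0,0,0,32,0,0,0,0,0,40,0,0,0,0,0,48,0,0,0,0,0,56,0,0,0,0,0,62,0,0,0,0,0,62,0,0,0,0,0,62]}}

```text
clock: 9.5
eef_pos: [538.7, 128.2, 66.4]
eef_rot: [3.142, -0.0, 2.547]
wrist_force: [0.2, -0.4, 0.4]
finger_gap: 75.0
finger_force: 0.0
```

```bash
python3 st.py
```

```text
{'clock': 9.5, 'eef_pos': [538.704, 128.174, 66.449], 'eef_rot': [3.142, -0.0, 2.547], 'wrist_force': [0.204, -0.355, 0.411], 'moment': [-0.019, 0.029, -0.008], 'finger_gap': 74.951, 'finger_force': 0.0, 'joints': [0.167, 0.461, 1.646, 0.0, 1.034, -0.809]}
```

>>> {"method": "jog_arm", "body": {"plan": [-0.001,0.002,0,0,0,0,-0.001,0.002,0,0,0,0,-0.001,0.002,0,0,0,0,-0.001,0.002,0,0,0,0,-0.001,0.002,0,0,0,0,-0.001,0.002,0,0,0,0,-0.001,0.002,0,0,0,0,-0.001,0.002,0,0,0,0,-0.001,0.002,0,0,0,0,-0.001,0.002,0,0,0,0,-0.001,0.002,0,0,0,0], "claw": 0, "force": 40}}

```text
clock: 10.6
eef_pos: [537.7, 130.1, 66.4]
eef_rot: [-3.141, -0.0, 2.553]
wrist_force: [-0.2, -0.7, 0.0]
finger_gap: 7.8
finger_force: 40.0
```

```bash
python3 st.py
```

```text
{'clock': 10.6, 'eef_pos': [537.676, 130.135, 66.438], 'eef_rot': [-3.141, -0.0, 2.553], 'wrist_force': [-0.226, -0.732, 0.035], 'moment': [-0.186, 0.039, -0.006], 'finger_gap': 7.806, 'finger_force': 40.0, 'joints': [0.171, 0.46, 1.648, -0.0, 1.034, -0.81]}
```

Centred this time. 168° is done, so I'll turn on towards the stop, watching the moment.

>>> {"method": "jog_arm", "body": {"plan": [0,0,0,0,0,-6,0,0,0,0,0,-12,0,0,0,0,0,-18,0,0,0,0,0,-24,0,0,0,0,0,-30]}}

```text
clock: 11.1
eef_pos: [538.1, 130.4, 66.5]
eef_rot: [3.14, 0.0, 2.025]
wrist_force: [3.6, 2.7, -3.2]
finger_gap: 8.2
finger_force: 40.1
```

```bash
python3 st.py
```

```text
{'clock': 11.1, 'eef_pos': [538.097, 130.443, 66.47], 'eef_rot': [3.14, 0.0, 2.025], 'wrist_force': [3.589, 2.705, -3.167], 'moment': [0.362, -0.66, 0.111], 'finger_gap': 8.179, 'finger_force': 40.102, 'joints': [0.172, 0.461, 1.647, 0.0, 1.033, -0.283]}
```

>>> {"method": "jog_arm", "body": {"plan": [0,0,0,0,0,-3,0,0,0,0,0,-6,0,0,0,0,0,-9,0,0,0,0,0,-10]}}

```text
clock: 11.5
eef_pos: [538.3, 130.5, 66.5]
eef_rot: [3.14, -0.0, 1.853]
wrist_force: [4.5, 2.5, -3.2]
finger_gap: 8.5
finger_force: 40.1
```

```bash
python3 st.py
```

```text
{'clock': 11.5, 'eef_pos': [538.255, 130.516, 66.488], 'eef_rot': [3.14, -0.0, 1.853], 'wrist_force': [4.535, 2.55, -3.174], 'moment': [0.479, -0.887, 0.181], 'finger_gap': 8.545, 'finger_force': 40.103, 'joints': [0.172, 0.461, 1.647, 0.0, 1.032, -0.111]}
```

>>> {"method": "jog_arm", "body": {"plan": [0,0,0,0,0,-2,0,0,0,0,0,-4,0,0,0,0,0,-4]}}

```text
clock: 11.8
eef_pos: [538.3, 130.5, 66.5]
eef_rot: [3.14, -0.0, 1.784]
wrist_force: [5.5, 2.5, -4.3]
finger_gap: 8.7
finger_force: 40.1
```

```bash
python3 st.py
```

```text
{'clock': 11.8, 'eef_pos': [538.335, 130.527, 66.501], 'eef_rot': [3.14, -0.0, 1.784], 'wrist_force': [5.503, 2.535, -4.325], 'moment': [0.484, -0.928, 0.059], 'finger_gap': 8.714, 'finger_force': 40.073, 'joints': [0.172, 0.461, 1.647, 0.0, 1.032, -0.042]}
```

>>> {"method": "jog_arm", "body": {"plan": [0,0,0,0,0,-2,0,0,0,0,0,-4,0,0,0,0,0,-4]}}

```text
clock: 12.1
eef_pos: [538.4, 130.5, 66.5]
eef_rot: [3.14, -0.0, 1.714]
wrist_force: [5.8, 2.9, -3.9]
finger_gap: 8.7
finger_force: 40.1
```

```bash
python3 st.py
```

```text
{'clock': 12.1, 'eef_pos': [538.404, 130.535, 66.491], 'eef_rot': [3.14, -0.0, 1.714], 'wrist_force': [5.831, 2.899, -3.907], 'moment': [0.539, -1.098, 0.092], 'finger_gap': 8.668, 'finger_force': 40.069, 'joints': [0.172, 0.461, 1.647, 0.0, 1.032, 0.028]}
```

>>> {"method": "jog_arm", "body": {"plan": [0,0,0,0,0,-3,0,0,0,0,0,-6,0,0,0,0,0,-6]}}

```text
clock: 12.4
eef_pos: [538.5, 130.6, 66.5]
eef_rot: [3.139, -0.001, 1.609]
wrist_force: [6.1, 3.7, -4.6]
finger_gap: 9.0
finger_force: 42.4
```

```bash
python3 st.py
```

```text
{'clock': 12.4, 'eef_pos': [538.471, 130.577, 66.491], 'eef_rot': [3.139, -0.001, 1.609], 'wrist_force': [6.149, 3.715, -4.618], 'moment': [0.596, -1.22, 0.588], 'finger_gap': 9.034, 'finger_force': 42.354, 'joints': [0.172, 0.461, 1.647, 0.0, 1.032, 0.133]}
```

>>> {"method": "jog_arm", "body": {"plan": [0,0,0,0,0,-3,0,0,0,0,0,-6,0,0,0,0,0,-6]}}

```text
clock: 12.7
eef_pos: [538.4, 130.5, 66.5]
eef_rot: [3.14, -0.0, 1.505]
wrist_force: [6.5, 1.9, -4.4]
finger_gap: 9.9
finger_force: 50.4
```

```bash
python3 st.py; python3 - <<'E'
from h import *
p,d=camera('scene'); cv2.imwrite('pics/s3.png',cv2.resize(p[170:250,270:370],None,fx=7,fy=7,interpolation=cv2.INTER_CUBIC)[...,::-1])
E
```

```text
{'clock': 12.7, 'eef_pos': [538.417, 130.502, 66.524], 'eef_rot': [3.14, -0.0, 1.505], 'wrist_force': [6.518, 1.895, -4.351], 'moment': [0.451, -1.033, 1.002], 'finger_gap': 9.883, 'finger_force': 50.412, 'joints': [0.172, 0.461, 1.647, -0.0, 1.032, 0.237]}
```

View pics/s3.png

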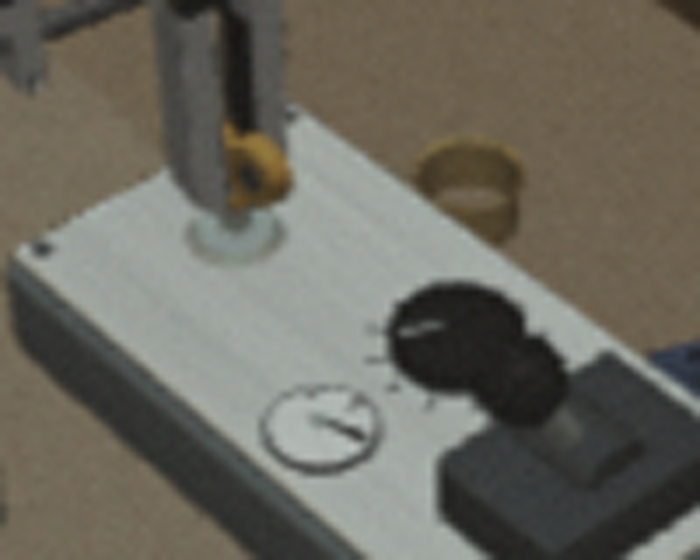

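The moment rose to 1.0 N m, the pads are being spread (gap 9.9 mm), and the pointer (crop 360,435) lies on the thick mark, so the key is at its stop. I'll release and lift.

>>> {"method": "jog_arm", "body": {"plan": [0,0,0,0,0,0,0,0,0,0,0,0,0,0,0,0,0,0,0,0,0,0,0,0,0,0,0,0,0,0,0,0,0.04,0,0,0,0,0,0.08,0,0,0,0,0,0.12,0,0,0,0,0,0.12,0,0,0], "claw": 0.05}}

```text
clock: 13.65
eef_pos: [539.6, 130.5, 191.9]
eef_rot: [3.133, -0.002, 1.505]
wrist_force: [-0.4, -0.2, -0.5]
finger_gap: 49.7
finger_force: 0.0
```

>>> {"method": "jog_arm", "body": {"plan": [-0.03,-0.04,0,0,0,3,-0.06,-0.08,0,0,0,7.5,-0.06,-0.12,0,0,0,7.5,-0.06,-0.162,0,0,0,7.5,-0.06,-0.162,0,0,0,7.5,-0.06,-0.162,0,0,0,7.5], "claw": 0}}

```text
clock: 14.25
eef_pos: [477.5, -32.2, 185.9]
eef_rot: [-3.141, -0.0, 1.634]
wrist_force: [-0.2, 1.0, -0.9]
finger_gap: 5.3
finger_force: 0.0
```

```bash
python3 st.py; python3 - <<'E'
from h import *
p,d=camera('top'); cv2.imwrite('pics/t4.png',cv2.resize(p[150:290,240:400],None,fx=4,fy=4,interpolation=cv2.INTER_CUBIC)[...,::-1])
E
```

```text
{'clock': 14.25, 'eef_pos': [477.481, -32.24, 185.904], 'eef_rot': [-3.141, -0.0, 1.634], 'wrist_force': [-0.247, 0.962, -0.925], 'moment': [-0.045, -0.013, 0.004], 'finger_gap': 5.282, 'finger_force': 0.0, 'joints': [-0.144, 0.159, 1.741, 0.0, 1.242, -0.208]}
```

View pics/t4.png

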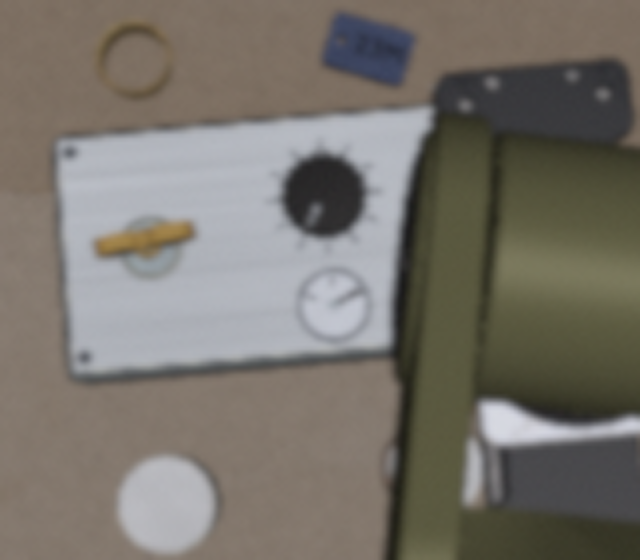

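The pointer (crop 365,290) is on the thick mark and the dial's white mark is unchanged. Cutter, tile and pot a haven't moved. Next I'll lower behind the ball and push.

>>> {"method": "jog_arm", "body": {"plan": [0,0,-0.04,0,0,0,0,0,-0.078,0,0,0,0,0,-0.078,0,0,0,0,0,-0.078,0,0,0,0.01,0,-0.078,0,0,0,0.02,0.001,-0.078,0,0,0,0.03,0.002,-0.078,0,0,0,0.04,0.003,-0.078,0,0,0,0.05,0.003,-0.078,0,0,0,0.055,0.004,-0.078,0,0,0,0.06,0.004,-0.078,0,0,0,0.06,0.004,-0.078,0,0,0]}}

```text
clock: 15.5
eef_pos: [538.2, -27.8, 108.3]
eef_rot: [-3.142, -0.0, 1.636]
wrist_force: [-0.4, -0.3, -0.3]
finger_gap: 0.3
finger_force: 0.0
```

```bash
python3 st.py
```

```text
{'clock': 15.5, 'eef_pos': [538.187, -27.753, 108.266], 'eef_rot': [-3.142, -0.0, 1.636], 'wrist_force': [-0.369, -0.331, -0.27], 'moment': [-0.061, 0.097, -0.003], 'finger_gap': 0.306, 'finger_force': 0.0, 'joints': [-0.12, 0.376, 1.659, 0.0, 1.107, -0.185]}
```

>>> {"method": "jog_arm", "body": {"plan": [0.004,0,0,0,0,0,0.008,0,0,0,0,0,0.01,0.001,0,0,0,0,0.01,0.001,0,0,0,0]}}

```text
clock: 15.9
eef_pos: [547.7, -26.9, 108.3]
eef_rot: [-3.141, 0.0, 1.636]
wrist_force: [-1.4, -1.7, -0.1]
finger_gap: 0.3
finger_force: 0.9
```

```bash
python3 st.py
```

```text
{'clock': 15.9, 'eef_pos': [547.668, -26.943, 108.263], 'eef_rot': [-3.141, 0.0, 1.636], 'wrist_force': [-1.395, -1.676, -0.146], 'moment': [-0.384, 0.385, -0.033], 'finger_gap': 0.349, 'finger_force': 0.883, 'joints': [-0.116, 0.396, 1.631, -0.0, 1.116, -0.181]}
```

```bash
python3 - <<'E'
from h import *
p,d=camera('scene'); cv2.imwrite('pics/s5.png',cv2.resize(p[160:280,270:410],None,fx=5,fy=5,interpolation=cv2.INTER_CUBIC)[...,::-1])
E
```

```text
(no output)
```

View pics/s5.png

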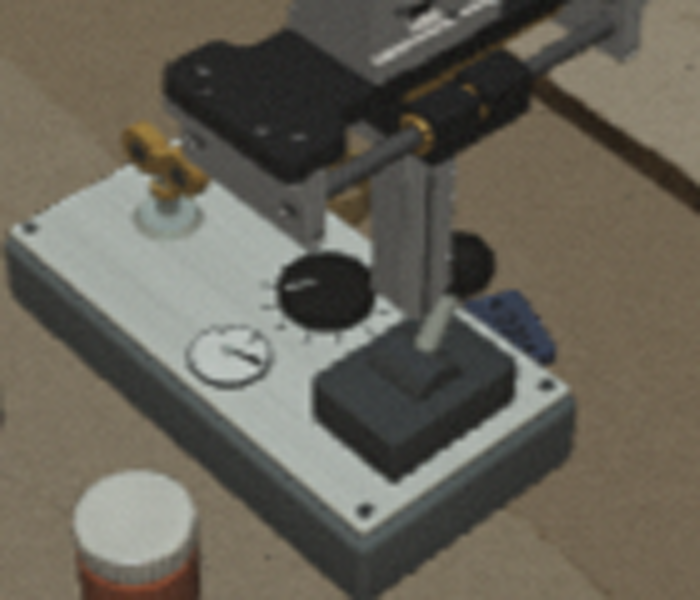

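The ball (crop 470,262) is being carried over ahead of the finger, and the dial is untouched. I'll press on to the end stop.

>>> {"method": "jog_arm", "body": {"plan": [0.003,-0.002,0,0,0,0,0.006,-0.002,0,0,0,0,0.006,-0.002,0,0,0,0]}}

```text
clock: 16.25
eef_pos: [549.1, -27.5, 107.9]
eef_rot: [-3.129, -0.003, 1.637]
wrist_force: [-40.3, 7.9, 21.0]
finger_gap: 0.4
finger_force: 20.8
```

>>> {"method": "jog_arm", "body": {"plan": [0.002,0,0,0,0,0,0.003,0,0,0,0,0,0.003,0,0,0,0,0]}}

```text
clock: 16.55
eef_pos: [549.6, -27.5, 107.8]
eef_rot: [-3.123, -0.004, 1.637]
wrist_force: [-61.3, 7.1, 33.1]
finger_gap: 0.7
finger_force: 31.8
```

That is firmly against the end stop. I'll back off and retreat.

>>> {"method": "jog_arm", "body": {"plan": [-0.02,0,0,0,0,0,-0.06,0,0,0,0,0,-0.08,0,0.03,0,0,0,-0.12,0,0.07,0,0,0,-0.16,0,0.11,0,0,0,-0.2,0.0,0.14,0,0,0,-0.2,0,0.14,0,0,0,-0.2,0,0.14,0,0,0]}}

```text
clock: 17.35
eef_pos: [356.7, -28.9, 250.3]
eef_rot: [3.137, 0.001, 1.636]
wrist_force: [0.2, 0.1, -0.1]
finger_gap: 0.4
finger_force: 0.0
```

```bash
python3 st.py; python3 - <<'E'
from h import *
p,d=camera('scene'); a=p[150:290,230:410]; q,d=camera('top'); b=q[150:290,240:420]
cv2.imwrite('pics/f6.png',cv2.resize(np.hstack([a,b]),None,fx=2.2,fy=2.2,interpolation=cv2.INTER_CUBIC)[...,::-1])
E
```

```text
{'clock': 17.35, 'eef_pos': [356.662, -28.894, 250.32], 'eef_rot': [3.137, 0.001, 1.636], 'wrist_force': [0.217, 0.063, -0.081], 'moment': [-0.071, 0.06, 0.016], 'finger_gap': 0.447, 'finger_force': 0.0, 'joints': [-0.183, -0.188, 1.931, 0.0, 1.393, -0.249]}
```

View pics/f6.png

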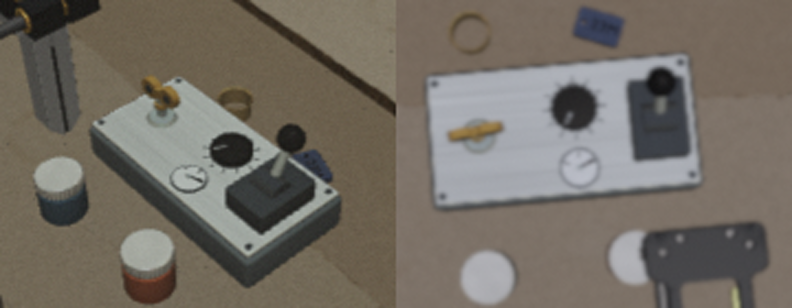

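The lever is fully over (ball at 660,80 in the top half), the key is on its stop with the pointer on the mark, and everything else is undisturbed. I'll hand in.

```bash
python3 -c "
from h import *
print(manip.sign_off())"
```

```text
the job is handed in; nothing more can be done
None
```

The timer is wound to its stop and the start lever is fully over, with the dial, pots, tile and cutter undisturbed in the last pictures; I handed the job in at about 17.5 s.

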